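# Release the latched key of the valve station

### The arm

A 6-joint arm with a two-finger parallel gripper is mounted at the origin on the work surface. World frame = base frame: x ahead of the robot, y to its left, z up, the work surface at z = 0. Lengths are in m, angles in rad, forces in N, time in s.
With the tool pointing down it reaches from about 0.3 to 0.85 m from the base axis. Payload 5.4 kg.
Tool frame: the origin (TCP) lies at the very end of the fingers, on their centre line; the grasp point (between the pads) lies 19 mm behind it; z points along the fingers, y is the line along which they close (so a half turn about z gives the same grasp; the last joint's range is limited). The gripper opens to 85 mm and grips with 20 to 120 N. Pads are 22 mm wide; open, the fingers measure 114 mm over their backs; the gripper's body (76 mm by 85 mm) begins 54 mm behind the grasp point. The pads swing forward as they close: fully open they stand 13 mm farther back than shut.
Start: joints at [-1.318, 0.158, 1.597, -0, 1.386, -0.21], TCP at [0.257, -0.515, 0.231] pointing down, gripper open.
Joint ranges: [-2.91, 2.91], [-0.94, 2.29], [0.18, 2.7], [-1.29, 4.43], [0.17, 2.64], [-3, 3]. Speed limits (rad/s): [2.57, 2.57, 3.14, 3.14, 3.14, 3.14].

### API

Orientations are given as [roll, pitch, yaw] about the fixed x, y, z axes, in that order (R = Rz(yaw) Ry(pitch) Rx(roll)).
In Python, from cell import arm gives the robot as it stands.
- The arm moves only by the shell command python3 -m crank 'ROWS' [OPENING] [FORCE]. ROWS is JSON, a list of rows, each an object of numbers: "dx", "dy", "dz": the shift along the world's x, y, z as a fraction of full scale; "ax", "ay", "az": the turn, a rotation vector about the world's x, y, z as a fraction of full scale. A call has 1 to 5 rows; each row is the pose to reach, as a shift and turn from the pose commanded when the call began; what a row does not reach only later rows make up. Full scale, the value 1, is 40 cm for a shift and 90 degrees for a turn. A row lasts 1/12 s, in which the tool goes at most 41.7 mm and 7.16 degrees, less where a joint would pass 70% of its speed; a pose out of reach is approached as far as the arm can. A call with a number of a shift or a turn outside -1 to 1 is refused whole. A call with a gripper value outside its range is refused whole. OPENING is the gripper command: -1 is fully open, 1 is shut, values between are in proportion, set as the call begins (- or left out, the last holds). The fingers move at their own pace and stop on an object; FORCE is the grip in N (left out, the last holds). Time passes only in rows, so rows that repeat a pose let the fingers close. It gives the time, the measured TCP pose, the force, the opening and the grip force at its end, in the units of the state.
- arm.observe(): the state, without advancing time (a new reading comes with each control period).
- arm.grab_frame(name): name is "scene" or "top" or "wrist"; returns a dict with "img" (400x640x3 uint8, red, green, blue), "camera_matrix" (3x3 intrinsics, pixels), "rvec" (rotation vector, rad) and "tvec" (3), from world to camera coordinates, as OpenCV has them. Camera axes: x right, y down, z forward; pixel columns grow to the right and rows downward; lengths in m; the calibration is good to about 2 mm. The wrist camera is an equidistant fisheye: a pixel r from the principal point sees the ray r / f radians off the axis. A picture is of the moment at which its call begins. There is no depth.
- arm.sign_off(): hands the job in; it is judged then, once.
The state is a dict: "clock": time; "joints": joint angles; "joint_vel": joint speeds; "joint_efforts": joint torques, N m; "eef_pos": TCP position; "tool_rot": TCP orientation; "force": force on the tool from outside, world axes, zero at the start; "torque": the same for the moment, N m; "width": finger opening in m; "finger_force": force on a finger pad.
Only numpy, scipy, OpenCV 4.12 (cv2) and the standard library are available. Lean on these libraries where they do the work, as an engineer would, in place of code of your own. Each camera call takes 0.05 s, during which the arm holds its last target. There are 200 camera calls.

### The job

One of the four identical blue keys on the valve station has stayed latched down, a little lower than the others. Find it (light taps with the closed fingertips tell) and press it further in until its catch lets go, so that all four keys stand fully up. Do not press a standing key more than lightly, and leave the loose things where they are: nothing is to be picked up.

Things in the scene. Friction and masses are not known exactly. Their poses are not given: they have to be found in the camera images.
- station: fixed valve station: black base plate 220 x 310 x 12 mm with a white housing 75 (x) x 270 (y) mm, its flat top 67 mm above the bench, with four blue keys in a row. Origin: on the bench under the middle of the key row; z up, y along the row, x across it, away from the robot at yaw 0. Behind the housing (+x): black valve blocks with brass plugs, 60 mm high
- key_row (a point): middle of the key row on the housing's top, 67 mm above the bench. Keys move straight down on springs: a standing key starts to give at 4.5 N and gains 0.55 N per mm. The latched one is held down by a catch, starts to give at about 7.3 N, is let go 2 to 4 mm further down (8.5 to 9.5 N), and rises when the finger leaves. The bottom stop is met at 10 N
- key_a_top (a point): centre of the top face of one of four identical blue square keys (cap 30 x 30 mm, 55 mm apart along the station's y; letters do not follow the order in the row; which key is latched and where changes). Moves with the key: 91 mm above the bench with the key standing, 86 mm latched down, 81 mm at the bottom stop
- key_b_top (a point): centre of the top face of one of four identical blue square keys (cap 30 x 30 mm, 55 mm apart along the station's y; letters do not follow the order in the row; which key is latched and where changes). Moves with the key: 91 mm above the bench with the key standing, 86 mm latched down, 81 mm at the bottom stop
- key_c_top (a point): centre of the top face of one of four identical blue square keys (cap 30 x 30 mm, 55 mm apart along the station's y; letters do not follow the order in the row; which key is latched and where changes). Moves with the key: 91 mm above the bench with the key standing, 86 mm latched down, 81 mm at the bottom stop
- key_d_top (a point): centre of the top face of one of four identical blue square keys (cap 30 x 30 mm, 55 mm apart along the station's y; letters do not follow the order in the row; which key is latched and where changes). Moves with the key: 91 mm above the bench with the key standing, 86 mm latched down, 81 mm at the bottom stop
- spray_bottle: bystander: red spray bottle with black trigger head, 84 mm across, 213 mm tall; origin at its underside
- hammer: bystander: hammer with wooden handle lying on the bench
- wrench: bystander: steel wrench lying on the bench
- screwdriver: bystander: yellow-handled screwdriver lying on the bench beside the station
- collar: bystander: steel shaft collar, 38 mm across, 14 mm high, lying on the front strip of the base plate
- bolt: bystander: cap screw standing on its head on the front strip of the base plate, head 18 mm across, 44 mm tall
- fitting: bystander: brass air fitting with blue collar, 22 mm across, 38 mm tall, standing on the bench

How it is judged:
On the way:
1. the latched key is pressed further in, past its catch (((z of key_a_top in the frame of station below 0.0845 m and distance of key_a_top from where it was at the start of the episode below 0.0055 m) or (z of key_b_top in the frame of station below 0.0845 m and distance of key_b_top from where it was at the start of the episode below 0.0055 m) or (z of key_c_top in the frame of station below 0.0845 m and distance of key_c_top from where it was at the start of the episode below 0.0055 m) or (z of key_d_top in the frame of station below 0.0845 m and distance of key_d_top from where it was at the start of the episode below 0.0055 m))), for 0.02 s.
At the end, for the whole second after the job is handed in: all four keys stand up (each key's top at least 89 mm above the bench; fully up is 91 mm) and every loose thing is within 20 mm of where it began (z of each of key_a_top, key_b_top, key_c_top, key_d_top in the frame of station above 0.089 m and distance of each of spray_bottle, hammer, wrench, screwdriver, collar, bolt, fitting from where it was at the start of the episode below 0.02 m); the robot touches nothing.
It fails at once if a standing key is pressed in by more than 6.5 mm of its 10 mm (distance of any of key_a_top, key_b_top, key_c_top, key_d_top from where it was at the start of the episode above 0.0065 m).
It fails at once if a loose thing is lifted, carried or pushed by more than 20 mm (distance of any of spray_bottle, hammer, wrench, screwdriver, collar, bolt, fitting from where it was at the start of the episode above 0.02 m).
It also fails if it takes over 54 s, if anything falls off the work surface, if the arm or the gripper's body presses on something with over 40 N, if the wrist force passes 120 N, or if a joint passes its speed limit or range.

## Working session

There is one attempt and no reset: what is moved stays moved. The work goes in short steps, Python scripts to look and compute and a shell command to move; the robot and the scene stay as the last step left them, time stands still between calls to the robot, and variables do not carry over. Pictures are saved under pics/ and viewed, at most 10 in all, crops included, and the job is handed in when it is done.

```bash
mkdir -p pics
python3 - <<'E'
from cell import arm
import cv2,pickle
d={}
for n in ("scene","top"):
    f=arm.grab_frame(n); d[n]=f; cv2.imwrite(f"pics/{n}.png",f["img"][:,:,::-1])
pickle.dump(d,open("f.pkl","wb"))
o=arm.observe();print(o)
E
```

```text
{'clock': 0.1, 'joints': array([-1.31810782e+00,  1.59001208e-01,  1.59810364e+00, -4.48425357e-05,
        1.38622920e+00, -2.10106389e-01]), 'joint_vel': array([ 0.0012028 , -0.0024981 , -0.00318879,  0.00040489, -0.00052522,
        0.00244822]), 'joint_efforts': array([ 1.08307635e-03, -3.96991968e+01, -3.32337427e+01, -2.26201155e-04,
        4.18405267e-03,  7.05076403e-06]), 'eef_pos': array([ 0.25653377, -0.51398635,  0.23040818]), 'tool_rot': array([-3.13988036e+00, -3.20094586e-04,  4.62802885e-01]), 'force': array([ 0.3020389 ,  0.1959487 , -0.23685237]), 'torque': array([ 0.03400725,  0.01345963, -0.0290756 ]), 'finger_force': 0.0, 'width': 0.08503764301111341}
```

View pics/scene.png

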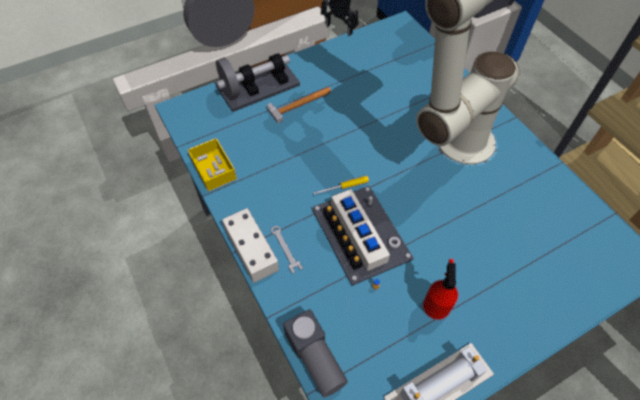

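View pics/top.png

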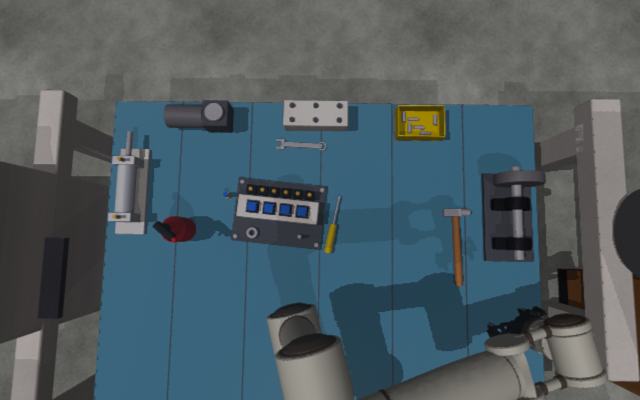

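The top view shows four keys at about (252,206), (269,208), (285,210) and (302,211). In the scene view they run from (348,203) to (371,243). The collar and bolt stand on the robot's side of the housing. I'll segment the caps and triangulate them.

```bash
cat > h.py <<'E'
import cv2,numpy as np,pickle
d=pickle.load(open("f.pkl","rb"))
def P(f):
    R=cv2.Rodrigues(np.array(f["rvec"],float))[0]; return np.array(f["camera_matrix"])@np.c_[R,np.ravel(f["tvec"])]
def plane(f,uv,z):
    p=P(f);h=np.linalg.inv(np.c_[p[:,0],p[:,1],p[:,2]*z+p[:,3]])@[*uv,1]; return h[:2]/h[2]
E
python3 - <<'E'
from h import *
box={"scene":(325,185,395,265),"top":(240,195,320,222)}
c={}
for n,(x0,y0,x1,y1) in box.items():
    im=d[n]["img"][y0:y1,x0:x1]
    h=cv2.cvtColor(im,cv2.COLOR_RGB2HSV)
    i=im.astype(int)
    m=((i[...,2]>90)&(i[...,2]-i[...,0]>60)&(i[...,2]-i[...,1]>50)).astype(np.uint8)
    k,_,s,ce=cv2.connectedComponentsWithStats(m)
    c[n]=[(ce[j]+[x0,y0]) for j in range(1,k) if s[j,4]>15]; print(n,np.round(c[n],1).tolist(),s[1:,4])
    cv2.imwrite(f"pics/crop_{n}.png",cv2.resize(im[:,:,::-1],None,fx=7,fy=7,interpolation=cv2.INTER_CUBIC))
    for u in c[n]: print(plane(d[n],u,.09).round(4))
a=sorted(c["scene"],key=lambda u:plane(d["scene"],u,.09)[1]);b=sorted(c["top"],key=lambda u:plane(d["top"],u,.09)[1])
X=cv2.triangulatePoints(P(d["scene"]),P(d["top"]),np.array(a).T,np.array(b).T);print((X[:3]/X[3]).T.round(4))
for nm,u,z in(("bolt",(304,236),.04),("collar",(252,232),.026),("spray",(170,230),.15)): print(nm,plane(d["top"],u,z).round(3))
E
```

```text
scene [[348.2, 202.0], [355.9, 215.1], [363.6, 229.0], [371.9, 242.7]] [88 91 94 99]
[0.5547 0.0655]
[0.5593 0.1198]
[0.5651 0.1745]
[0.5687 0.2278]
top [[251.2, 205.7], [268.0, 207.4], [284.3, 209.2], [301.2, 210.9]] [74 75 72 74]
[0.568  0.2242]
[0.5631 0.1689]
[0.5582 0.1155]
[0.5535 0.0602]
[[0.5528 0.0614 0.0832]
 [0.5577 0.1167 0.0845]
 [0.5628 0.1706 0.0822]
 [0.5675 0.2256 0.0856]]
bolt [0.472 0.052]
collar [0.483 0.23 ]
spray [0.484 0.463]
```

View pics/crop_scene.png

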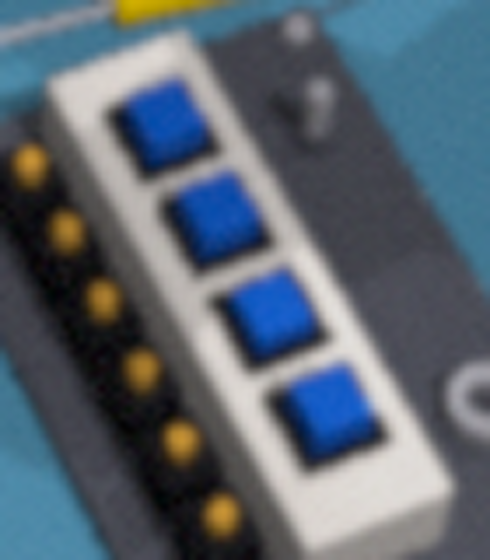

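View pics/crop_top.png

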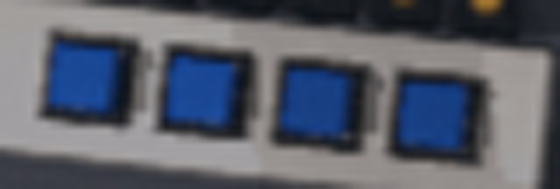

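The triangulated caps lie at (0.553,0.061), (0.558,0.117), (0.563,0.171) and (0.5675,0.2255). They are 55 mm apart and about 84–86 mm high, so they fit the text, and the row is yawed about -0.09 rad. The pictures are too coarse to show a 5 mm height difference, so I'll tap. First I'll move toward the first key with the gripper shut.

```bash
python3 -m crank '[{"dx":0.045,"dy":0.09},{"dx":0.09,"dy":0.18},{"dx":0.135,"dy":0.27},{"dx":0.18,"dy":0.36},{"dx":0.225,"dy":0.44}]' 1 20; python3 -m crank '[{"dx":0.045,"dy":0.09},{"dx":0.09,"dy":0.18},{"dx":0.135,"dy":0.27},{"dx":0.18,"dy":0.36},{"dx":0.225,"dy":0.44}]';python3 -m crank '[{"dx":0.045,"dy":0.09},{"dx":0.09,"dy":0.18},{"dx":0.135,"dy":0.27},{"dx":0.18,"dy":0.36},{"dx":0.225,"dy":0.44}]'
```

```text
$[0]: bad value
$[0]: bad value
$[0]: bad value
```

```bash
python3 -m crank '[{"dx":0.045,"dy":0.09,"dz":0,"ax":0,"ay":0,"az":0},{"dx":0.09,"dy":0.18,"dz":0,"ax":0,"ay":0,"az":0},{"dx":0.135,"dy":0.27,"dz":0,"ax":0,"ay":0,"az":0},{"dx":0.18,"dy":0.36,"dz":0,"ax":0,"ay":0,"az":0},{"dx":0.225,"dy":0.44,"dz":0,"ax":0,"ay":0,"az":0}]' 1 20
```

```text
clock: 0.52
eef_pos: [0.347, -0.3361, 0.2307]
tool_rot: [-3.14, -0.0, 0.463]
force: [0.3, -0.1, 0.8]
width: 0.0255
finger_force: 0.0
```

```bash
python3 -m crank '[{"dx":0.045,"dy":0.09,"dz":0,"ax":0,"ay":0,"az":0},{"dx":0.09,"dy":0.18,"dz":0,"ax":0,"ay":0,"az":0},{"dx":0.135,"dy":0.27,"dz":0,"ax":0,"ay":0,"az":0},{"dx":0.18,"dy":0.36,"dz":0,"ax":0,"ay":0,"az":0},{"dx":0.225,"dy":0.44,"dz":0,"ax":0,"ay":0,"az":0}]'; python3 -m crank '[{"dx":0.045,"dy":0.09,"dz":0,"ax":0,"ay":0,"az":0},{"dx":0.09,"dy":0.18,"dz":0,"ax":0,"ay":0,"az":0},{"dx":0.135,"dy":0.27,"dz":0,"ax":0,"ay":0,"az":0},{"dx":0.18,"dy":0.36,"dz":0,"ax":0,"ay":0,"az":0},{"dx":0.225,"dy":0.44,"dz":0,"ax":0,"ay":0,"az":0}]'
```

```text
clock: 0.93
eef_pos: [0.4369, -0.1601, 0.231]
tool_rot: [-3.141, 0.0, 0.463]
force: [1.0, 0.1, -0.3]
width: -0.0001
finger_force: 0.0
clock: 1.35
eef_pos: [0.5269, 0.0161, 0.2309]
tool_rot: [-3.141, 0.0, 0.464]
force: [0.3, -0.8, -0.1]
width: 0.0001
finger_force: 0.0
```

```bash
python3 -m crank '[{"dx":0.065,"dy":0.112,"dz":-0.05,"ax":0,"ay":0,"az":0},{"dx":0.065,"dy":0.112,"dz":-0.14,"ax":0,"ay":0,"az":0},{"dx":0.065,"dy":0.112,"dz":-0.22,"ax":0,"ay":0,"az":0},{"dx":0.065,"dy":0.112,"dz":-0.3,"ax":0,"ay":0,"az":0},{"dx":0.065,"dy":0.112,"dz":-0.3,"ax":0,"ay":0,"az":0}]'
python3 - <<'E'
from cell import arm
import cv2,pickle
f=arm.grab_frame("wrist");pickle.dump(f,open("w.pkl","wb"));cv2.imwrite("pics/w1.png",f["img"][:,:,::-1]);print(arm.observe()["eef_pos"],arm.observe()["force"])
E
```

```text
clock: 1.77
eef_pos: [0.5469, 0.0594, 0.1036]
tool_rot: [-3.134, 0.012, 0.464]
force: [-0.7, -0.6, -1.5]
width: -0.0002
finger_force: 0.0
[0.54912496 0.05887454 0.10736695] [-0.75876792  0.59725701  0.69005613]
```

View pics/w1.png

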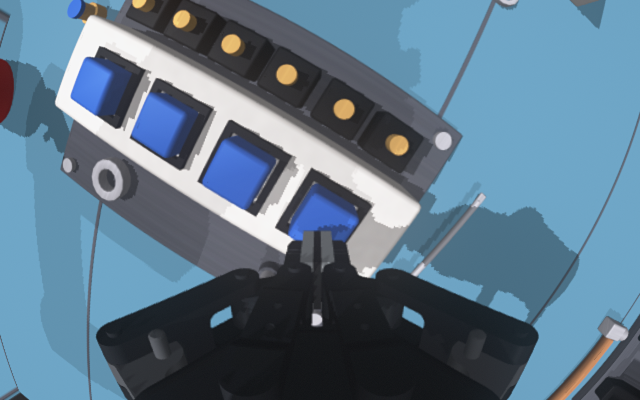

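The wrist view has the shut tip at about (320,232), over the near end of the first key at (325,215). Now I'll tap it.

```bash
python3 -m crank '[{"dx":0,"dy":0,"dz":-0.02,"ax":0,"ay":0,"az":0},{"dx":0,"dy":0,"dz":-0.04,"ax":0,"ay":0,"az":0},{"dx":0,"dy":0,"dz":-0.04,"ax":0,"ay":0,"az":0},{"dx":0,"dy":0,"dz":-0.04,"ax":0,"ay":0,"az":0}]'
python3 -m crank '[{"dx":0,"dy":0,"dz":-0.005,"ax":0,"ay":0,"az":0},{"dx":0,"dy":0,"dz":-0.008,"ax":0,"ay":0,"az":0},{"dx":0,"dy":0,"dz":-0.008,"ax":0,"ay":0,"az":0}]'
python3 -m crank '[{"dx":0,"dy":0,"dz":-0.0025,"ax":0,"ay":0,"az":0},{"dx":0,"dy":0,"dz":-0.005,"ax":0,"ay":0,"az":0},{"dx":0,"dy":0,"dz":-0.005,"ax":0,"ay":0,"az":0}]'
```

```text
clock: 2.15
eef_pos: [0.5533, 0.058, 0.0963]
tool_rot: [3.141, -0.001, 0.462]
force: [-0.1, -0.1, 0.3]
width: 0.0003
finger_force: 0.0
clock: 2.4
eef_pos: [0.5529, 0.0582, 0.0924]
tool_rot: [3.141, -0.0, 0.463]
force: [-0.4, 0.7, -0.1]
width: 0.0
finger_force: 0.0
clock: 2.65
eef_pos: [0.553, 0.0583, 0.0906]
tool_rot: [3.141, -0.0, 0.463]
force: [-2.2, -1.1, 4.0]
width: 0.0001
finger_force: 2.2
```

```bash
python3 -m crank '[{"dx":0,"dy":0,"dz":0.04,"ax":0,"ay":0,"az":0},{"dx":0.006,"dy":0.07,"dz":0.04,"ax":0,"ay":0,"az":0},{"dx":0.012,"dy":0.145,"dz":0.04,"ax":0,"ay":0,"az":0},{"dx":0.012,"dy":0.145,"dz":0.04,"ax":0,"ay":0,"az":0},{"dx":0.012,"dy":0.145,"dz":0.02,"ax":0,"ay":0,"az":0}]'
python3 -m crank '[{"dx":0,"dy":0,"dz":0,"ax":0,"ay":0,"az":0},{"dx":0,"dy":0,"dz":-0.012,"ax":0,"ay":0,"az":0},{"dx":0,"dy":0,"dz":-0.012,"ax":0,"ay":0,"az":0},{"dx":0,"dy":0,"dz":-0.015,"ax":0,"ay":0,"az":0},{"dx":0,"dy":0,"dz":-0.015,"ax":0,"ay":0,"az":0}]'
python3 -m crank '[{"dx":0,"dy":0,"dz":-0.0025,"ax":0,"ay":0,"az":0},{"dx":0,"dy":0,"dz":-0.005,"ax":0,"ay":0,"az":0},{"dx":0,"dy":0,"dz":-0.005,"ax":0,"ay":0,"az":0}]'
```

```text
clock: 3.07
eef_pos: [0.5586, 0.1174, 0.0993]
tool_rot: [3.14, -0.003, 0.465]
force: [0.3, -0.5, -0.2]
width: 0.0001
finger_force: 0.0
clock: 3.48
eef_pos: [0.5574, 0.1157, 0.0918]
tool_rot: [-3.141, 0.0, 0.462]
force: [-0.3, -0.3, -0.2]
width: -0.0001
finger_force: 0.0
clock: 3.73
eef_pos: [0.5578, 0.116, 0.0907]
tool_rot: [3.141, -0.0, 0.463]
force: [-1.9, -1.3, 3.7]
width: -0.0003
finger_force: 2.2
```

Key 2 is standing as well (contact at 0.0907). On to key 3.

```bash
python3 -m crank '[{"dx":0,"dy":0,"dz":0.04,"ax":0,"ay":0,"az":0},{"dx":0.006,"dy":0.07,"dz":0.04,"ax":0,"ay":0,"az":0},{"dx":0.012,"dy":0.137,"dz":0.04,"ax":0,"ay":0,"az":0},{"dx":0.012,"dy":0.137,"dz":0.04,"ax":0,"ay":0,"az":0},{"dx":0.012,"dy":0.137,"dz":0.02,"ax":0,"ay":0,"az":0}]'
python3 -m crank '[{"dx":0,"dy":0,"dz":0,"ax":0,"ay":0,"az":0},{"dx":0,"dy":0,"dz":-0.012,"ax":0,"ay":0,"az":0},{"dx":0,"dy":0,"dz":-0.012,"ax":0,"ay":0,"az":0},{"dx":0,"dy":0,"dz":-0.015,"ax":0,"ay":0,"az":0},{"dx":0,"dy":0,"dz":-0.015,"ax":0,"ay":0,"az":0}]'
python3 -m crank '[{"dx":0,"dy":0,"dz":-0.0025,"ax":0,"ay":0,"az":0},{"dx":0,"dy":0,"dz":-0.005,"ax":0,"ay":0,"az":0},{"dx":0,"dy":0,"dz":-0.005,"ax":0,"ay":0,"az":0}]'
```

```text
clock: 4.15
eef_pos: [0.5635, 0.1722, 0.0994]
tool_rot: [3.14, -0.003, 0.465]
force: [0.8, 0.2, -0.6]
width: 0.0003
finger_force: 0.0
clock: 4.57
eef_pos: [0.5622, 0.1706, 0.0918]
tool_rot: [-3.141, 0.0, 0.462]
force: [0.3, 0.4, -0.1]
width: 0.0
finger_force: 0.0
clock: 4.82
eef_pos: [0.5622, 0.171, 0.09]
tool_rot: [-3.142, 0.0, 0.463]
force: [-0.9, 0.7, 0.2]
width: 0.0001
finger_force: 0.0
```

There is no contact at 0.0900, so key 3 looks like the latched one. I'll go on and check for contact near 0.086.

```bash
python3 -m crank '[{"dx":0,"dy":0,"dz":-0.005,"ax":0,"ay":0,"az":0},{"dx":0,"dy":0,"dz":-0.0075,"ax":0,"ay":0,"az":0},{"dx":0,"dy":0,"dz":-0.0075,"ax":0,"ay":0,"az":0}]'
python3 -m crank '[{"dx":0,"dy":0,"dz":-0.0025,"ax":0,"ay":0,"az":0},{"dx":0,"dy":0,"dz":-0.004,"ax":0,"ay":0,"az":0},{"dx":0,"dy":0,"dz":-0.004,"ax":0,"ay":0,"az":0}]'
```

```text
clock: 5.07
eef_pos: [0.562, 0.1711, 0.0867]
tool_rot: [-3.141, 0.001, 0.463]
force: [0.5, 0.3, -0.8]
width: -0.0002
finger_force: 0.0
clock: 5.32
eef_pos: [0.5624, 0.1711, 0.0862]
tool_rot: [3.142, 0.0, 0.463]
force: [-2.0, -0.7, 4.5]
width: 0.0003
finger_force: 2.2
```

Contact at 0.0862 confirms it is latched. Pressing it in.

```bash
python3 -m crank '[{"dx":0,"dy":0,"dz":-0.003,"ax":0,"ay":0,"az":0},{"dx":0,"dy":0,"dz":-0.006,"ax":0,"ay":0,"az":0},{"dx":0,"dy":0,"dz":-0.009,"ax":0,"ay":0,"az":0},{"dx":0,"dy":0,"dz":-0.009,"ax":0,"ay":0,"az":0}]'
python3 -m crank '[{"dx":0,"dy":0,"dz":-0.002,"ax":0,"ay":0,"az":0},{"dx":0,"dy":0,"dz":-0.004,"ax":0,"ay":0,"az":0},{"dx":0,"dy":0,"dz":-0.004,"ax":0,"ay":0,"az":0},{"dx":0,"dy":0,"dz":-0.004,"ax":0,"ay":0,"az":0}]'
```

```text
clock: 5.65
eef_pos: [0.5624, 0.1711, 0.083]
tool_rot: [3.141, 0.0, 0.463]
force: [-2.8, -0.9, 6.9]
width: -0.0001
finger_force: 3.9
clock: 5.98
eef_pos: [0.5624, 0.1711, 0.0817]
tool_rot: [3.141, 0.0, 0.463]
force: [-4.4, -0.9, 9.4]
width: 0.0
finger_force: 4.6
```

The tip is 4.3 mm below the latched height, at 9.4 N. I'll press slightly further, lift off, and tap again to check.

```bash
python3 -m crank '[{"dx":0,"dy":0,"dz":-0.002,"ax":0,"ay":0,"az":0},{"dx":0,"dy":0,"dz":-0.002,"ax":0,"ay":0,"az":0}]'
python3 -m crank '[{"dx":0,"dy":0,"dz":0.02,"ax":0,"ay":0,"az":0},{"dx":0,"dy":0,"dz":0.05,"ax":0,"ay":0,"az":0},{"dx":0,"dy":0,"dz":0.05,"ax":0,"ay":0,"az":0},{"dx":0,"dy":0,"dz":0.05,"ax":0,"ay":0,"az":0}]'
```

```text
clock: 6.15
eef_pos: [0.5624, 0.1711, 0.081]
tool_rot: [3.141, 0.0, 0.463]
force: [-5.4, -0.2, 9.5]
width: -0.0001
finger_force: 4.8
clock: 6.48
eef_pos: [0.5629, 0.1712, 0.1002]
tool_rot: [3.141, -0.002, 0.463]
force: [-0.4, -0.6, -0.7]
width: -0.0001
finger_force: 0.0
```

```bash
python3 -m crank '[{"dx":0,"dy":0,"dz":-0.01,"ax":0,"ay":0,"az":0},{"dx":0,"dy":0,"dz":-0.018,"ax":0,"ay":0,"az":0},{"dx":0,"dy":0,"dz":-0.021,"ax":0,"ay":0,"az":0},{"dx":0,"dy":0,"dz":-0.0235,"ax":0,"ay":0,"az":0},{"dx":0,"dy":0,"dz":-0.0235,"ax":0,"ay":0,"az":0}]'
```

```text
clock: 6.9
eef_pos: [0.5617, 0.171, 0.0898]
tool_rot: [-3.141, 0.002, 0.463]
force: [-3.1, -0.3, 3.6]
width: -0.0
finger_force: 2.4
```

Key 3 now resists at about 0.090, so it is standing. I'll lift clear and take one look.

```bash
python3 -m crank '[{"dx":0,"dy":0,"dz":0.05,"ax":0,"ay":0,"az":0},{"dx":0,"dy":0,"dz":0.14,"ax":0,"ay":0,"az":0},{"dx":0,"dy":0,"dz":0.2,"ax":0,"ay":0,"az":0},{"dx":0,"dy":0,"dz":0.2,"ax":0,"ay":0,"az":0},{"dx":0,"dy":0,"dz":0.2,"ax":0,"ay":0,"az":0}]'
python3 - <<'E'
from cell import arm
import cv2
f=arm.grab_frame("wrist");cv2.imwrite("pics/w2.png",f["img"][:,:,::-1])
E
```

```text
clock: 7.32
eef_pos: [0.5635, 0.1712, 0.1717]
tool_rot: [3.14, -0.003, 0.463]
force: [0.1, -0.3, -0.5]
width: -0.0002
finger_force: 0.0
```

View pics/w2.png

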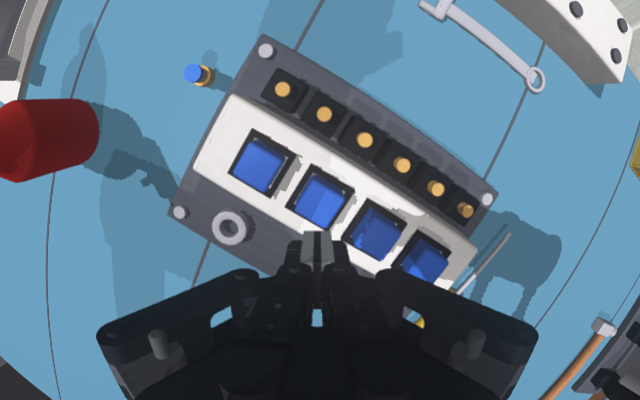

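The picture shows the four keys at about (263,162), (320,197), (374,230) and (424,262), all looking alike. The collar (232,228), fitting (200,75) and bottle are undisturbed, and the arm is clear of everything.

```bash
python3 -c "from cell import arm; print(arm.sign_off())"
```

```text
the job is handed in; nothing more can be done
None
```

The latched key was the third from the robot's right: I pressed it to about 81 mm, it let go, and a second tap met it standing near 90 mm; the fourth key was checked only by eye, nothing in the last wrist picture looked disturbed, and the job is handed in with no verdict returned.

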